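# Demagnetise a bearing block and sleeve

## Task

Load the demagnetiser: seat the steel bearing block and the round steel sleeve each fully down and upright in the nest of its own shape and let them go. Then take the push rod from its stand, reach its tip down the narrow well in the machine's top and press the recessed run button well down; finish while still gripping the rod and holding the button down. Leave the can, the wrench and the piston where they are.

Things in the scene. Friction and masses are not known exactly. Their poses are not given: they have to be found in the camera images.
- demag: (All sizes in mm.) Demagnetiser: grey painted housing fixed to the bench, 200 (x) x 280 (y) x 66 high. Origin: centre of its underside, on the bench. Its axes turn with it about the vertical. On top stand the two nest plates, centred 50 towards -x of the housing's centre and 130 apart along its y (which plate is on which side varies); the button well is 60 towards +x of the centre.
- well_mouth (a point): Centre of the mouth of the button well: a plain round hole 18 in diameter (2 mm chamfer), in the top face of the housing, 66 above the bench, going straight down 56. Fingers do not fit in.
- button_top (a point): Centre of the top of the recessed run button: a round white cap 15 in diameter at the bottom of the well, 38 below the mouth when not pressed. Moves down as it is pressed.
- button (a joint): Travel of the run button in m: 0 released, 0.006 fully down. It springs back; it starts to move at about 2.5 N and takes about 6 N to reach the stop. The rod's own weight does not move it.
- nest_oblong: Nest for the block: fixed aluminium plate 90 x 90 x 14 on top of the housing. Oblong pocket 64 (its x) x 44 (its y), 10 deep, chamfered 2 mm. Origin: centre of the plate's underside.
- nest_oblong_floor (a point): Centre of the pocket floor of the oblong nest, 10 below the plate's top, 70 above the bench.
- nest_round: Nest for the sleeve: fixed aluminium plate 90 x 90 x 14 on top of the housing. Round pocket 54 in diameter, 10 deep, chamfered 2 mm. Origin: centre of the plate's underside.
- nest_round_floor (a point): Centre of the pocket floor of the round nest, 10 below the plate's top, 70 above the bench.
- block: Loose bearing block of bare steel, 0.3 to 0.5 kg: flange 60 (x) x 40 (y) x 12 high, on it a rounded housing 40 (x) x 36 (y) with a crosswise bore, 45 high in all. The two flat faces, 36 apart along y, are good to grip. Origin: centre of the underside; z up. Stands upright on the bench. A half turn about z makes no difference.
- sleeve: Loose round sleeve of bare steel, 0.2 to 0.35 kg, standing upright: outer diameter 50, bore 30, 34 high. Origin: centre of the underside; z up.
- stand: Stand of the push rod: fixed light wooden block 60 x 60 x 70 high with an upright hole 13 in diameter and 66 deep in the centre of its top. Origin: centre of the underside.
- rod: Loose push rod, about 60 g, upright in the stand: round steel rod 9 in diameter and 65 long below a square black plastic handle 18 x 18 x 50 high, whose sides follow its x and y. The handle's lower end rests on the stand's top. Origin: the tip (lower end of the steel rod); z runs up along the rod; the handle reaches from z = 65 to 115.
- can: Bystander: loose aluminium can, 60 in diameter, 90 high. Origin: centre of the underside.
- wrench: Bystander: loose steel wrench lying flat.
- piston: Bystander: loose aluminium piston, a cylinder 64 in diameter and 55 high. Origin: centre of the underside.

How it is judged:
On the way, in this order (a step that is already met when the one before it is completed fails the run):
1. block and sleeve both seated in their nests and let go (horizontal distance between block and nest_oblong_floor below 0.006 m and z of block in the frame of nest_oblong_floor below 0.003 m and angle between each of block, sleeve's own z axis and vertical below 0.06 rad and angle between the x axis of block and the x axis of nest_oblong, either way round below 0.2 rad and horizontal distance between sleeve and nest_round_floor below 0.006 m and z of sleeve in the frame of nest_round_floor below 0.003 m and contact force between the fingers and block below 0.1 N and contact force between the fingers and sleeve below 0.1 N and linear speed of each of block, sleeve below 0.02 m/s), for 0.2 s.
2. run button pressed with the held rod (value of joint button above 0.004 m and contact force between rod and button above 3 N and contact force between the fingers and rod above 1 N), for 0.2 s.
At the end, for the whole second after the job is handed in: Block and sleeve lie let go and at rest in their nests (underside within 3 mm of the pocket floor, within 6 mm of its centre, upright within 0.06 rad, the block along its pocket within 0.2 rad); the gripped rod holds the button more than 4 of its 6 mm down, with over 3 N, for the last second (all of step 1 and all of step 2); the arm keeps its last pose, push and grip.
It fails at once if the can was moved more than 30 mm (distance of can from where it was at the start of the episode above 0.03 m).
It fails at once if the wrench was moved more than 30 mm (distance of wrench from where it was at the start of the episode above 0.03 m).
It fails at once if the piston was moved more than 30 mm (distance of piston from where it was at the start of the episode above 0.03 m).
It also fails if it takes over 72 s, if anything falls off the work surface, if the arm or the gripper's body presses on something with over 40 N, if the wrist force passes 120 N, or if a joint passes its speed limit or range.

## Robot

A 6-joint arm with a two-finger parallel gripper is mounted at the origin on the work surface. World frame = base frame: x ahead of the robot, y to its left, z up, the work surface at z = 0. Lengths are in m, angles in rad, forces in N, time in s.
With the tool pointing down it reaches from about 0.35 to 0.975 m from the base axis. Payload 7.1 kg.
Tool frame: the origin (TCP) lies at the very end of the fingers, on their centre line; the grasp point (between the pads) lies 19 mm behind it; y points along the fingers, z is the direction in which the jaws open and shut, and the axes are right-handed (so a half turn about y gives the same grasp; the last joint's range is limited). The gripper opens to 88 mm and grips with 3 to 60 N. Pads are 20 mm wide; open, the fingers measure 115 mm over their backs; the gripper's body (75 mm by 178 mm) begins 61 mm behind the grasp point.
Start: joints at [-1.141, 0.423, 1.63, -0, 1.089, -0.019], TCP at [0.271, -0.563, 0.223] pointing down, gripper open.
Joint ranges: [-3, 3], [-0.9, 2.11], [0.09, 2.58], [-1.31, 4.45], [0.11, 2.69], [-2.54, 2.54]. Speed limits (rad/s): [2.39, 2.39, 3.01, 3.14, 3.14, 3.14].

## Interface

Orientations are given as a unit quaternion [x, y, z, w].
In Python, from plant import robot, capture, calibration, ticket gives the robot as it stands. The module is installed in compiled form; this text tells all that it offers.
- The arm moves only by the tool play_rows, never from a script. Its argument "plan" is one flat list of numbers, 4 for each row, row after row: the shift along the tool's x, y, z in units of 40 mm (1.0 is 40 mm), then the turn about the tool's y in units of 8 degrees (1.0 is 8 degrees). A call has 1 to 20 rows; each row is the pose to reach, as a shift and turn from the pose measured when the call began, along the tool's axes at that moment; what a row does not reach only later rows make up. A row lasts 1/10 s, in which the tool goes at most 50 mm and 8.59 degrees, less where a joint would pass 70% of its speed; a pose out of reach is approached as far as the arm can. A call with a gripper value outside its range is refused whole. "jaw" is the finger opening in mm, from 0 to 87.8, set as the call begins (left out, the last holds). The fingers move at their own pace and stop on an object; "force" is the grip in N (left out, the last holds). Time passes only in rows, so rows that repeat a pose let the fingers close. It gives the time, the measured TCP pose, the force and the opening at its end, in the units of the state.
- robot.get_obs(): the state, without advancing time (a new reading comes with each control period).
- capture(name): name is "scene" or "top" or "wrist"; returns the picture (480x640x3 uint8, red, green, blue); there is no depth.
- calibration(name): a dict with "intrinsics" (3x3 intrinsics, pixels), "world_from_camera" (4x4, takes a point from camera to world coordinates). Camera axes: x right, y down, z forward; pixel columns grow to the right and rows downward; lengths in m; the calibration is good to about 2 mm. A picture is of the moment at which its call begins: read the wrist's pose just before it. calibration takes no time and is no camera call; for the wrist camera it gives the pose at the moment of the call.
- ticket.close_job(): hands the job in, once; it reports no verdict.
The state is a dict: "t": time; "joint_pos": joint angles; "qvel": joint speeds; "effort": joint torques, N m; "ee_pos": TCP position; "tool_rot": TCP orientation; "ft_force": force on the tool from outside, world axes, zero at the start; "ft_torque": the same for the moment, N m; "grip_width": finger opening in m.
Only numpy, scipy, OpenCV 4.12 (cv2) and the standard library are available. Lean on these libraries where they do the work, as an engineer would, in place of code of your own. Each camera call takes 0.05 s, during which the arm holds its last target. There are 200 camera calls.

## Working session

There is one attempt and no reset: what is moved stays moved. The work goes in short steps, Python scripts to look and compute and a tool call to move; the robot and the scene stay as the last step left them, time stands still between calls to the robot, and variables do not carry over. Pictures are saved under pics/ and viewed, about 8 in all and at most 12, crops included, and the job is handed in when it is done.

Besides the shell and the picture viewer there is one more tool, called after "Emit:" as name(argument=value, ...) on one line, values as JSON. play_rows: Moves the arm, as the interface text tells. Its arguments: {"type":"object","properties":{"plan":{"type":"array","items":{"type":"number"}},"jaw":{"type":"number"},"force":{"type":"number"}},"required":["plan"]}

```bash
mkdir -p pics; python3 - <<'E'
from plant import robot,capture,calibration
import cv2,numpy as np
o=robot.get_obs()
for k,v in o.items(): print(k,np.round(v,4))
for n in("top","scene"):
    cv2.imwrite(f"pics/{n}0.png",capture(n)[:,:,::-1]); c=calibration(n); print(n,np.round(c["intrinsics"],1).tolist(),np.round(c["world_from_camera"],3).tolist())
c=calibration("wrist");print(np.round(c["world_from_camera"],3).tolist(),np.round(c["intrinsics"],1).tolist())
E
```

```text
t 0.0
joint_pos [-1.141   0.4238  1.6307 -0.      1.0886 -0.019 ]
qvel [ 0.0018 -0.0017  0.0001 -0.0004 -0.0012 -0.0005]
effort [ 1.40000e-03 -5.44621e+01 -2.73663e+01  6.45000e-02  2.28000e-02
 -1.00000e-04]
ee_pos [ 0.271  -0.5626  0.2219]
tool_rot [-0.1574  0.6899 -0.6889  0.1572]
ft_force [0.0701 0.9729 0.3224]
ft_torque [-0.0213 -0.0335 -0.0133]
grip_width 0.0875
top [[598.6, 0.0, 322.2], [0.0, 598.6, 239.5], [0.0, 0.0, 1.0]] [[-0.013, -0.979, 0.204, 0.399], [-1.0, 0.014, 0.001, -0.051], [-0.004, -0.204, -0.979, 1.137], [0.0, 0.0, 0.0, 1.0]]
scene [[468.4, 0.0, 317.5], [0.0, 468.4, 240.2], [0.0, 0.0, 1.0]] [[0.85, 0.332, -0.409, 0.964], [0.526, -0.557, 0.642, -0.578], [-0.014, -0.761, -0.648, 0.605], [0.0, 0.0, 0.0, 1.0]]
[[0.433, -0.874, -0.223, 0.332], [-0.902, -0.419, -0.105, -0.533], [-0.002, 0.247, -0.969, 0.384], [0.0, 0.0, 0.0, 1.0]] [[419.2, 0.0, 322.1], [0.0, 419.2, 244.8], [0.0, 0.0, 1.0]]
```

View pics/top0.png

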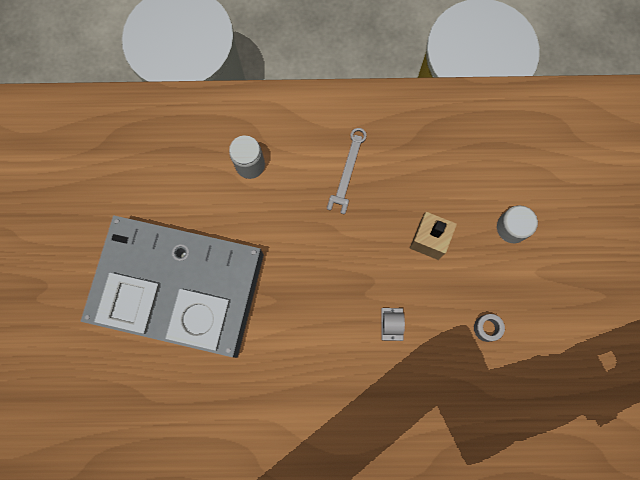

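View pics/scene0.png

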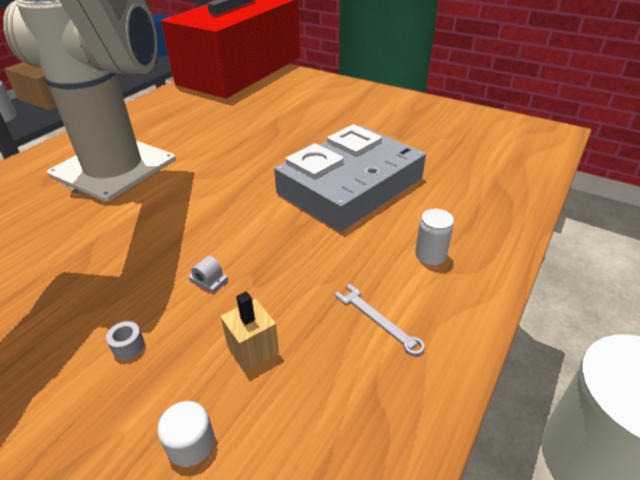

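The top view shows the machine at the left (oblong nest ~(127,304), round ~(198,319), well (180,253)). The block is at (393,324), the sleeve at (490,327), the stand and rod at (434,235), the piston at (518,223), the can at (246,155) and the wrench at (348,170). Next I'll enlarge crops.

```bash
python3 - <<'E'
import cv2
i=cv2.imread("pics/top0.png")
cv2.imwrite("pics/c1.png",cv2.resize(i[210:360,75:275],None,fx=4,fy=4,interpolation=cv2.INTER_CUBIC))
cv2.imwrite("pics/c2.png",cv2.resize(i[200:350,370:550],None,fx=4,fy=4,interpolation=cv2.INTER_CUBIC))
E
```

```text
(no output)
```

View pics/c1.png

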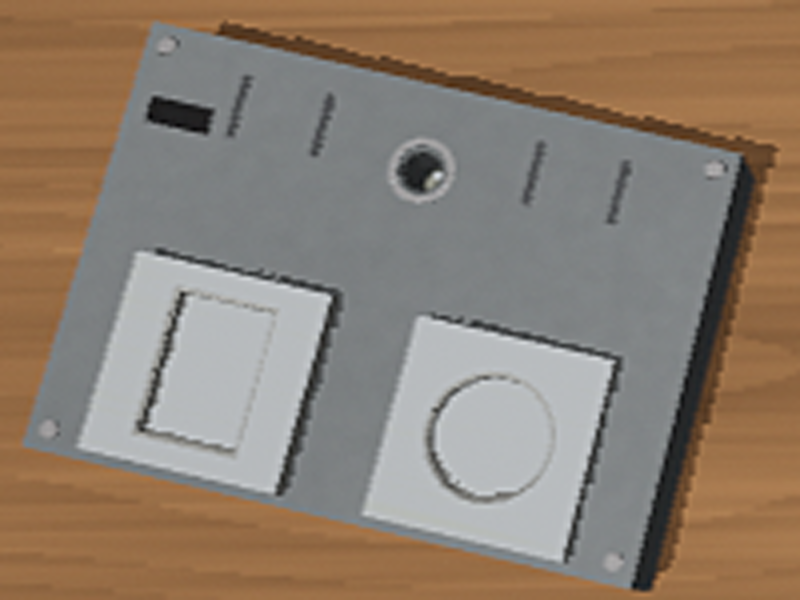

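View pics/c2.png

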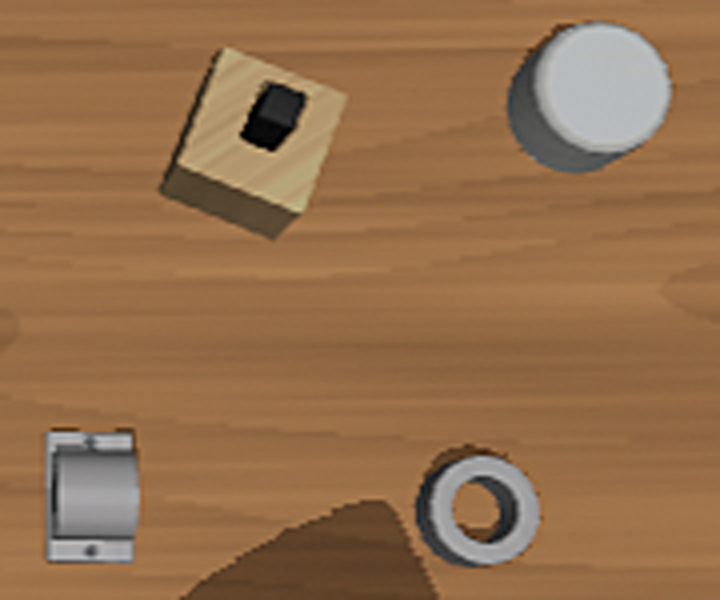

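Readings, in crop pixels:
- **Machine crop, housing corners:** (152,22), (742,155), (632,588), (23,443).
- **Machine crop, nest plates:** the oblong plate is at the left and the round one at the right. The well is at (422,171).
- **Object crop:** block flange (47–133, 432–562), sleeve top centre (485,510), stand top corners (225,47), (347,96), (302,212), (178,164), and rod handle top ~(285,102).

```bash
cat > h.py <<'E'
from plant import robot,capture,calibration
import cv2,numpy as np
from scipy.spatial.transform import Rotation as R
from scipy.optimize import least_squares
def ray(n,uv,z,c=None):
    c=c or calibration(n); K,T=c["intrinsics"],c["world_from_camera"]
    d=T[:3,:3]@np.linalg.inv(K)@np.array([uv[0],uv[1],1.]); o=T[:3,3]
    return (o+d*(z-o[2])/d[2])[:2]
def fit(P,W):  # model pts, world pts -> x,y,yaw
    P,W=np.array(P,float),np.array(W); f=lambda q:((P@np.array([[np.cos(q[2]),np.sin(q[2])],[-np.sin(q[2]),np.cos(q[2])]])+q[:2])-W).ravel()
    s=least_squares(f,[*W.mean(0),0]); return s.x,np.abs(s.fun).max()
def move(target,yaw=None):
    "shift in tool axes (units) to reach target TCP; yaw = world angle of jaw axis z"
    o=robot.get_obs(); r=R.from_quat(o["tool_rot"]).as_matrix()
    s=r.T@(np.array(target)-o["ee_pos"])/.04
    t=0
    if yaw is not None:
        jz=r[:,2]; cur=np.arctan2(jz[1],jz[0]); d=(yaw-cur+np.pi/2)%np.pi-np.pi/2
        t=-np.degrees(d)/8   # tool y down
    print("shift",np.round(s,3),"turn",round(t,3),"| ee",np.round(o["ee_pos"],4),"q6",round(o["joint_pos"][5],3),"t",round(o["t"],2)); return s,t
def well(q,p): c,s=np.cos(q[2]),np.sin(q[2]); return np.array([q[0]+c*p[0]-s*p[1],q[1]+s*p[0]+c*p[1]])
E
python3 - <<'E'
from h import *
c=calibration("top")
A=lambda p:((p[0]+.5)/4-.5+75,(p[1]+.5)/4-.5+210)
B=lambda p:((p[0]+.5)/4-.5+370,(p[1]+.5)/4-.5+200)
P=[];W=[]
sq=[(1,1),(1,-1),(-1,-1),(-1,1)]
for (a,b),p in zip(sq,[(152,22),(742,155),(632,588),(23,443)]): P.append((.1*a,.14*b));W.append(ray("top",A(p),.066,c))
for cy,L in((.065,[(137,252),(336,292),(278,494),(78,447)]),(-.065,[(418,317),(619,358),(567,562),(363,515)])):
    for (a,b),p in zip(sq,L): P.append((-.05+.045*a,cy+.045*b));W.append(ray("top",A(p),.08,c))
P.append((.06,0));W.append(ray("top",A((422,171)),.066,c))
q,e=fit(P,W);print("demag",q,e)
for p in((-.05,.065),(-.05,-.065),(.06,0)):print(well(q,p))
print("stand",fit([(.03*a,.03*b) for a,b in sq],[ray("top",B(p),.07,c) for p in[(225,47),(347,96),(302,212),(178,164)]]))
print("block",fit([(.03*a,.02*b) for a,b in sq],[ray("top",B(p),.012,c) for p in[(47,432),(133,432),(133,562),(48,562)]]))
print("sleeve",ray("top",B((485,510)),.034,c),"rod top",ray("top",B((285,102)),.12,c))
print(R.from_quat(robot.get_obs()["tool_rot"]).as_matrix().round(3))
E
```

```text
demag [ 0.54472224  0.22340818 -0.23697203] 0.0015390388491310913
[0.511379   0.29832966]
[0.48086015 0.17196273]
[0.60304544 0.20932256]
stand (array([ 0.63316743, -0.25585662, -0.40899773]), np.float64(0.0009281559051192989))
block (array([ 0.47184455, -0.17748733, -0.0272682 ]), np.float64(0.0004900496460983339))
sleeve [ 0.46193993 -0.35472077] rod top [ 0.6342928 -0.256461 ]
[[-0.901 -0.001  0.434]
 [-0.434  0.001 -0.901]
 [-0.    -1.    -0.001]]
```

```bash
python3 - <<'E'
from h import *
move([.462,-.355,.13],-1.598)
E
```

```text
shift [-6.555  2.304 -2.602] turn 3.409 | ee [ 0.271  -0.5626  0.222 ] q6 -0.019 t 0.1
```

Emit:
play_rows(plan=[-1.1,0.4,-0.43,0.6,-2.2,0.8,-0.87,1.2,-3.3,1.2,-1.3,1.8,-4.4,1.5,-1.73,2.4,-5.4,1.9,-2.17,3,-6.55,2.3,-2.6,3.4,-6.55,2.3,-2.6,3.4,-6.55,2.3,-2.6,3.4], jaw=75, force=25)

```text
t: 0.9
ee_pos: [0.4621, -0.3541, 0.1295]
tool_rot: [0.007, 0.708, -0.706, -0.009]
ft_force: [-0.0, -0.5, 0.6]
grip_width: 0.0752
```

```bash
python3 - <<'E'
from h import *
c=calibration("wrist"); cv2.imwrite("pics/w1.png",capture("wrist")[:,:,::-1])
T=c["world_from_camera"];K=c["intrinsics"]
for p in[(.462,-.355,.034)]:
    v=K@(T[:3,:3].T@(np.array(p)-T[:3,3]));print(v[:2]/v[2])
move([.462,-.355,.013],-1.598); np.save("pics/w1.npy",T)
E
```

```text
[325.06725821 248.12241452]
shift [-1.100e-02  2.925e+00 -2.000e-03] turn 0.021 | ee [ 0.4617 -0.3552  0.13  ] q6 0.918 t 0.95
```

View pics/w1.png

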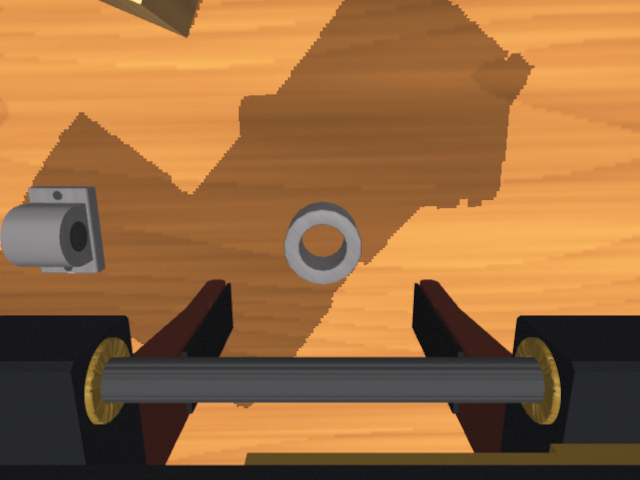

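The wrist view shows the sleeve's top centre at (322,246), within about 1.5 mm of the estimate. I'll descend and grip.

Emit:
play_rows(plan=[-0.02,0.8,-0.02,0,-0.03,1.6,-0.03,0,-0.03,2.4,-0.03,0,-0.03,2.92,-0.03,0,-0.03,2.92,-0.03,0,-0.03,2.92,-0.03,0])

```text
t: 1.55
ee_pos: [0.4623, -0.3553, 0.0138]
tool_rot: [0.009, 0.707, -0.707, -0.009]
ft_force: [0.5, -0.5, 0.1]
grip_width: 0.0748
```

Emit:
play_rows(plan=[0,0,0,0,0,0,0,0,0,0,0,0,0,0,0,0,0,0,0,0,0,0,0,0,0,0,0,0], jaw=40)

```text
t: 2.25
ee_pos: [0.4627, -0.3555, 0.0148]
tool_rot: [0.009, 0.707, -0.707, -0.009]
ft_force: [-1.5, 0.2, 6.9]
grip_width: 0.0501
```

```bash
python3 - <<'E'
from h import *
o=robot.get_obs();print(o["grip_width"],o["ft_force"])
move([.4809,.172,.16],-1.598)
E
```

```text
0.050126108941721995 [-1.48366519  0.16480783  6.91193252]
shift [ -0.115  -3.627 -13.197] turn 0.01 | ee [ 0.4627 -0.3555  0.0148] q6 0.921 t 2.25
```

Emit:
play_rows(plan=[0,-0.8,0,0,0,-1.8,0,0,0,-2.8,-0.3,0,0,-3.6,-1.2,0,0,-3.6,-2.2,0,0,-3.6,-3.3,0,0,-3.6,-4.4,0,0,-3.6,-5.5,0,0,-3.6,-6.6,0,0,-3.6,-7.7,0,-0.1,-3.6,-8.8,0,-0.1,-3.6,-9.9,0,-0.1,-3.6,-11.0,0,-0.1,-3.6,-12.0,0,-0.1,-3.6,-12.7,0,-0.1,-3.6,-13.2,0,-0.1,-3.6,-13.2,0,-0.1,-3.6,-13.2,0,-0.1,-3.6,-13.2,0])

```text
t: 4.15
ee_pos: [0.4799, 0.1713, 0.1588]
tool_rot: [-0.009, -0.707, 0.707, 0.01]
ft_force: [0.2, 0.3, -2.9]
grip_width: 0.0502
```

```bash
python3 - <<'E'
from h import *
c=calibration("wrist"); cv2.imwrite("pics/w2.png",capture("wrist")[:,:,::-1])
T=c["world_from_camera"];K=c["intrinsics"]
def pr(p):
    v=K@(T[:3,:3].T@(np.array(p)-T[:3,3]));return (v[:2]/v[2]).round(1)
q=(.5447,.2234,-.237)
for a,b in[(1,1),(1,-1),(-1,-1),(-1,1)]: print("obl plate",pr([*well(q,(-.05+.045*a,.065+.045*b)),.08]),"round",pr([*well(q,(-.05+.045*a,-.065+.045*b)),.08]))
print("well",pr([*well(q,(.06,0)),.066]))
move([.4809,.172,.16],-1.598); np.save("pics/w2.npy",T)
E
```

```text
obl plate [ 26.7 112.4] round [260.8 162.6]
obl plate [190.2 147.4] round [415.2 195.7]
obl plate [170.8 295.4] round [377.6 335.9]
obl plate [ 21.2 266.1] round [235.6 308.1]
well [249.   37.1]
shift [-0.022 -0.029 -0.022] turn 0.004 | ee [0.48   0.1712 0.1588] q6 1.916 t 4.2
```

View pics/w2.png

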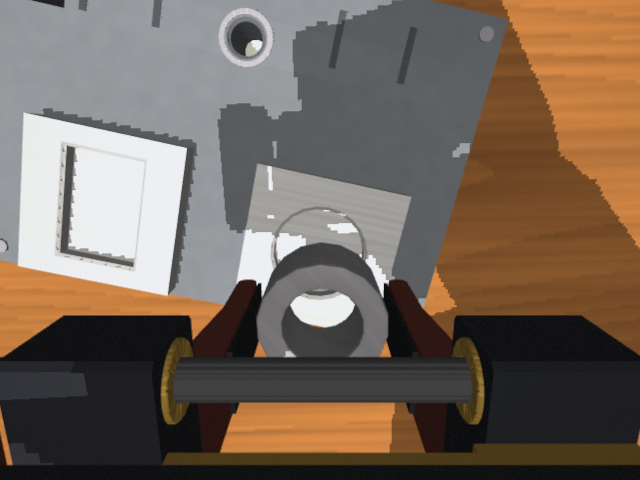

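The wrist view shows the oblong plate corners at (24,113), (187,148), (169,295), (19,266), the round plate's upper corners at (257,164) and (412,197), and the well at (246,38). That is about 3 px left of the prediction. I'll check whether this is a wrist-camera bias, using the known held sleeve and finger positions.

```bash
python3 - <<'E'
from h import *
c=calibration("wrist");T=np.load("pics/w2.npy");K=c["intrinsics"]
def pr(p,T=T):
    v=K@(T[:3,:3].T@(np.array(p)-T[:3,3]));return (v[:2]/v[2]).round(1)
o=robot.get_obs();e=o["ee_pos"];r=R.from_quat(o["tool_rot"]).as_matrix()
print("tcp",pr(e)," sleeve top",pr(e-r[:,1]*.019))
# sleeve top rim extreme points
for a in(0,90,180,270): print(a,pr(e-r[:,1]*.019+.025*np.array([np.cos(np.radians(a)),np.sin(np.radians(a)),0])))
for a in(0,90,180,270): print("bot",a,pr(e+r[:,1]*.0148+.025*np.array([np.cos(np.radians(a)),np.sin(np.radians(a)),0])))
T1=np.load("pics/w1.npy");e1=np.array([.4617,-.3552,.13]);print("tcp w1",pr(e1,T1))
cc=dict(intrinsics=K,world_from_camera=T)
P=[];W=[]
for cy,L in((.065,[(24,113),(187,148),(169,295),(19,266)]),(-.065,[(257,164),(412,197)])):
    for (a,b),p in zip([(1,1),(1,-1),(-1,-1),(-1,1)],L): P.append((-.05+.045*a,cy+.045*b));W.append(ray("wrist",p,.08,cc))
P.append((.06,0));W.append(ray("wrist",(246,38),.066,cc))
q,er=fit(P,W);print(q,er)
for p in((-.05,.065),(-.05,-.065),(.06,0)):print(well(q,p))
E
```

```text
tcp [324.3 307. ]  sleeve top [324.6 327.1]
0 [322.7 262.2]
90 [257.  328.8]
180 [326.3 386.9]
270 [392.3 325.3]
bot 0 [322.6 239.8]
bot 90 [268.4 295.5]
bot 180 [325.6 344.8]
bot 270 [380.  292.6]
tcp w1 [326.7 308.5]
[ 0.54439402  0.22501077 -0.23819327] 0.000649567802778972
[0.5111423  0.29997292]
[0.48046915 0.17364336]
[0.60269997 0.21085393]
```

The wrist camera has about −2 px of bias, shown by the held sleeve, so the true nest offset is only ~0.4 mm from the top estimate. I'll lower the sleeve.

Emit:
play_rows(plan=[-0.03,0.4,-0.03,0,-0.03,0.9,-0.03,0,-0.03,1.3,-0.03,0,-0.03,1.5,-0.03,0,-0.03,1.6,-0.03,0,-0.03,1.7,-0.03,0,-0.03,1.78,-0.03,0,-0.03,1.85,-0.03,0,-0.03,1.85,-0.03,0,-0.03,1.85,-0.03,0])

```text
t: 5.2
ee_pos: [0.4813, 0.1724, 0.0851]
tool_rot: [0.009, 0.707, -0.707, -0.009]
ft_force: [0.9, -0.6, -1.7]
grip_width: 0.0496
```

Emit:
play_rows(plan=[0,0,0,0,0,0,0,0,0,0,0,0,0,0,0,0], jaw=75)

```text
t: 5.6
ee_pos: [0.4815, 0.1725, 0.0852]
tool_rot: [0.009, 0.707, -0.707, -0.009]
ft_force: [-0.3, -0.4, 0.9]
grip_width: 0.0745
```

Emit:
play_rows(plan=[0,-0.6,0,0,0,-1.3,0,0,0,-2,0,0,0,-2,0,0,0,-2,0,0])

```text
t: 6.1
ee_pos: [0.4817, 0.1726, 0.1655]
tool_rot: [0.01, 0.707, -0.707, -0.009]
ft_force: [-0.3, -0.7, -0.2]
grip_width: 0.0749
```

```bash
python3 - <<'E'
from h import *
T=calibration("wrist")["world_from_camera"]; K=calibration("wrist")["intrinsics"]
w=capture("wrist")[:,:,::-1]
def pr(p):
    v=K@(T[:3,:3].T@(np.array(p)-T[:3,3]));return (v[:2]/v[2]).round(1)
for z in(.104,.114):
  print(z,[pr([.4807+.025*np.cos(a),.1724+.025*np.sin(a),z]) for a in np.radians([0,90,180,270])])
cv2.imwrite("pics/w3.png",cv2.resize(w[130:330,200:440],None,fx=3,fy=3,interpolation=cv2.INTER_CUBIC))
move([.472,-.1775,.13],-1.598)
E
```

```text
0.104 [array([322.7, 221.4]), array([279. , 266.8]), array([325.1, 307.5]), array([368.9, 264.4])]
0.114 [array([322.7, 225.1]), array([277.1, 272.4]), array([325.2, 314.6]), array([370.9, 269.9])]
shift [-7.000e-03  8.670e-01  8.749e+00] turn 0.005 | ee [0.481  0.1723 0.1647] q6 1.918 t 6.15
```

View pics/w3.png

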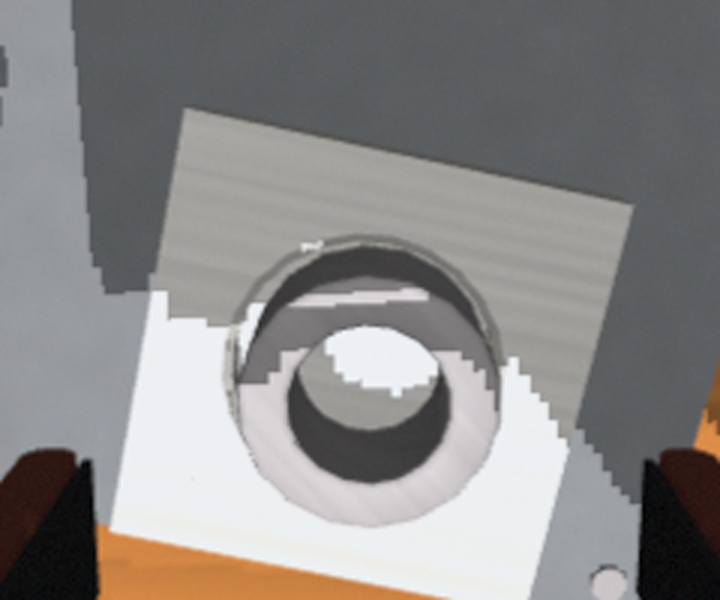

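The sleeve is seated: its top ring spans u 280–367, v 222–305, which matches the prediction for z=0.104 on the centre. Now for the block.

Emit:
play_rows(plan=[0,0,0.8,0,0,0,1.9,0,0,0,3.0,0,0,0.1,4.1,0,0,0.2,5.2,0,0,0.4,6.3,0,0,0.6,7.4,0,0,0.87,8.3,0,0,0.87,8.75,0,0,0.87,8.75,0,0,0.87,8.75,0], jaw=60)

```text
t: 7.25
ee_pos: [0.4708, -0.1772, 0.1288]
tool_rot: [0.009, 0.707, -0.707, -0.011]
ft_force: [-0.3, 0.2, 0.5]
grip_width: 0.06
```

```bash
python3 - <<'E'
from h import *
T=calibration("wrist")["world_from_camera"]; K=calibration("wrist")["intrinsics"]
w=capture("wrist")[:,:,::-1]
def pr(p):
    v=K@(T[:3,:3].T@(np.array(p)-T[:3,3]));return (v[:2]/v[2]).round(1)
q=(.4718,-.1775,-.027)
print([(pr([*well(q,(.03*a,.02*b)),.012])-[200,130])*3 for a,b in [(1,1),(1,-1),(-1,-1),(-1,1)]])
cv2.imwrite("pics/w4.png",cv2.resize(w[130:330,200:440],None,fx=3,fy=3,interpolation=cv2.INTER_CUBIC))
move([.472,-.1775,.017],-1.598)
E
```

```text
[array([281.1, 193.8]), array([461.4, 193.5]), array([457.2, 450. ]), array([285.9, 450.3])]
shift [-0.032  2.801  0.02 ] turn 0.004 | ee [ 0.471  -0.1768  0.129 ] q6 1.215 t 7.3
```

View pics/w4.png

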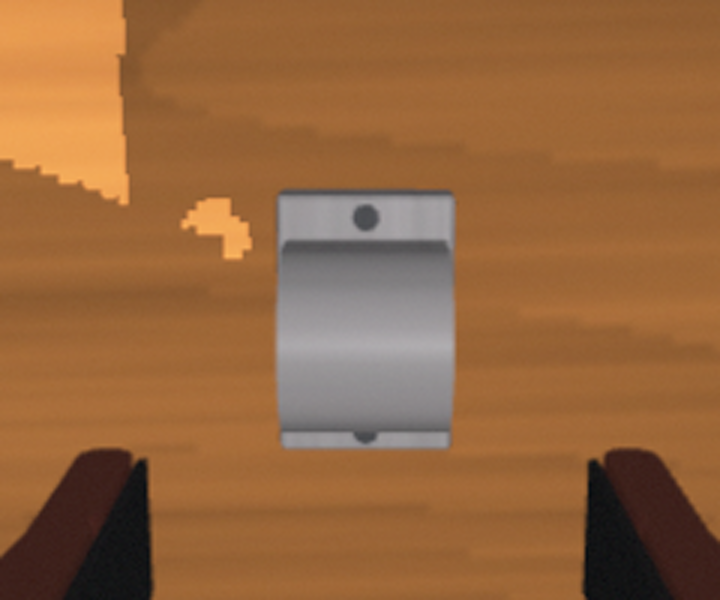

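The block's flange corners are at crop (277,192), (454,192), (450,447), (281,447). They match the prediction apart from the known bias, so I'll descend and grip.

Emit:
play_rows(plan=[-0.04,0.8,0.02,0,-0.04,1.6,0.02,0,-0.04,2.4,0.02,0,-0.04,2.8,0.02,0,-0.04,2.8,0.02,0,-0.04,2.8,0.02,0])

```text
t: 7.9
ee_pos: [0.4724, -0.1766, 0.0172]
tool_rot: [0.008, 0.707, -0.707, -0.01]
ft_force: [-0.3, -0.3, 0.4]
grip_width: 0.0598
```

Emit:
play_rows(plan=[0,0,0,0,0,0,0,0,0,0,0,0,0,0,0,0,0,0,0,0,0,0,0,0,0,0,0,0], jaw=26, force=35)

```text
t: 8.6
ee_pos: [0.4729, -0.1767, 0.018]
tool_rot: [0.008, 0.707, -0.707, -0.01]
ft_force: [-0.1, 1.9, 7.1]
grip_width: 0.0357
```

```bash
python3 - <<'E'
from h import *
o=robot.get_obs();print(o["grip_width"],o["ft_force"])
move([.5113,.2988,.16],-.2375-np.pi/2)
E
```

```text
0.03566879785007667 [-0.07175923  1.85881872  7.12105138]
shift [ -0.651  -3.542 -11.912] turn 1.519 | ee [ 0.4729 -0.1767  0.018 ] q6 1.215 t 8.6
```

Emit:
play_rows(plan=[0,-0.8,0,0,0,-1.8,0,0,0,-2.8,-0.3,0,-0.05,-3.5,-1.1,0.1,-0.1,-3.5,-2.1,0.3,-0.15,-3.5,-3.2,0.4,-0.2,-3.5,-4.3,0.6,-0.3,-3.5,-5.4,0.7,-0.35,-3.5,-6.5,0.9,-0.4,-3.5,-7.6,1.0,-0.5,-3.5,-8.7,1.2,-0.55,-3.5,-9.8,1.3,-0.6,-3.5,-10.8,1.5,-0.65,-3.5,-11.5,1.52,-0.65,-3.5,-11.9,1.52,-0.65,-3.5,-11.9,1.52,-0.65,-3.5,-11.9,1.52,-0.65,-3.5,-11.9,1.52])

```text
t: 10.4
ee_pos: [0.5109, 0.2968, 0.158]
tool_rot: [-0.083, -0.702, 0.702, 0.085]
ft_force: [0.8, 0.2, -3.3]
grip_width: 0.0359
```

```bash
python3 - <<'E'
from h import *
o=robot.get_obs();print(o["grip_width"],o["ft_force"])
move([.5113,.2988,.088],-.2375-np.pi/2)
E
```

```text
0.035860076383613035 [ 0.79947204  0.16280212 -3.32994453]
shift [-0.003  1.75  -0.052] turn -0.009 | ee [0.5109 0.2968 0.158 ] q6 2.314 t 10.4
```

Emit:
play_rows(plan=[0,0.4,-0.05,0,0,0.8,-0.05,0,0,1.2,-0.05,0,0,1.4,-0.05,0,0,1.5,-0.05,0,0,1.6,-0.05,0,0,1.68,-0.05,0,0,1.75,-0.05,0,0,1.75,-0.05,0,0,1.75,-0.05,0])

```text
t: 11.4
ee_pos: [0.5112, 0.2988, 0.088]
tool_rot: [-0.083, -0.702, 0.702, 0.085]
ft_force: [-0.7, 0.3, -4.3]
grip_width: 0.0356
```

Emit:
play_rows(plan=[0,0.01,0,0,0,0.01,0,0,0,0.01,0,0,0,0.01,0,0], jaw=60)

```text
t: 11.8
ee_pos: [0.5114, 0.2989, 0.0878]
tool_rot: [0.083, 0.702, -0.702, -0.085]
ft_force: [0.8, -0.1, 0.1]
grip_width: 0.0596
```

Emit:
play_rows(plan=[0,-0.6,0,0,0,-1.3,0,0,0,-2,0,0,0,-2,0,0,0,-2,0,0])

```text
t: 12.3
ee_pos: [0.5118, 0.299, 0.1683]
tool_rot: [0.084, 0.702, -0.702, -0.085]
ft_force: [0.4, 0.1, -0.6]
grip_width: 0.0599
```

```bash
python3 - <<'E'
from h import *
T=calibration("wrist")["world_from_camera"]; K=calibration("wrist")["intrinsics"]
w=capture("wrist")[:,:,::-1]
def pr(p):
    v=K@(T[:3,:3].T@(np.array(p)-T[:3,3]));return (v[:2]/v[2]).round(1)
q=(.5113,.2988,-.2375)
print([(pr([*well(q,(.03*a,.02*b)),.082])-[200,130])*3 for a,b in [(1,1),(1,-1),(-1,-1),(-1,1)]])
cv2.imwrite("pics/w5.png",cv2.resize(w[130:330,200:440],None,fx=3,fy=3,interpolation=cv2.INTER_CUBIC))
move([.634,-.2565,.23],-.409)
move([.634,-.2565,.23],-.409-np.pi/2)
E
```

```text
[array([271.8, 221.7]), array([473.4, 221.1]), array([468.3, 504.6]), array([278.1, 504.9])]
shift [-6.262 -1.577 12.76 ] turn -10.031 | ee [0.5112 0.2987 0.1673] q6 2.317 t 12.35
shift [-6.262 -1.577 12.76 ] turn 1.219 | ee [0.5112 0.2987 0.1673] q6 2.317 t 12.35
```

View pics/w5.png

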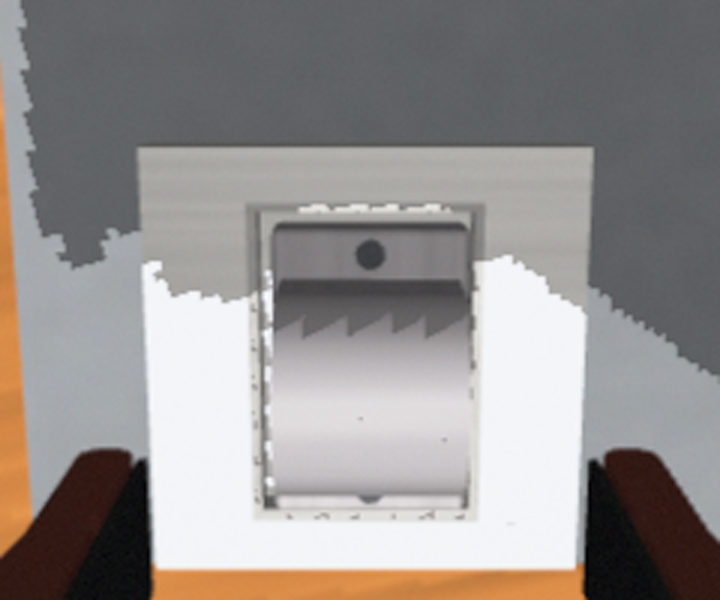

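The block sits in its pocket, with flange corners at crop (273,224), (469,224), matching the seated prediction. Next I'll go above the rod.

Emit:
play_rows(plan=[0,-0.3,0.4,0,-0.6,-0.8,1.3,0.1,-1.1,-0.8,2.3,0.2,-1.6,-0.8,3.3,0.3,-2.1,-0.8,4.3,0.4,-2.6,-0.8,5.3,0.5,-3.1,-0.8,6.3,0.6,-3.6,-0.8,7.3,0.7,-4.1,-0.8,8.3,0.8,-4.6,-0.8,9.3,0.9,-5.1,-0.8,10.3,1.0,-5.6,-0.8,11.3,1.1,-6.0,-0.8,12.2,1.2,-6.26,-0.8,12.76,1.22,-6.26,-0.8,12.76,1.22,-6.26,-0.8,12.76,1.22,-6.26,-0.8,12.76,1.22], jaw=50)

```text
t: 14.05
ee_pos: [0.6332, -0.2551, 0.1978]
tool_rot: [0.142, 0.693, -0.692, -0.145]
ft_force: [0.0, -0.3, 0.4]
grip_width: 0.0499
```

```bash
python3 - <<'E'
from h import *
T=calibration("wrist")["world_from_camera"]; K=calibration("wrist")["intrinsics"]
w=capture("wrist")[:,:,::-1]; np.save("pics/w6.npy",T)
def pr(p):
    v=K@(T[:3,:3].T@(np.array(p)-T[:3,3]));return (v[:2]/v[2]).round(1)
q=(.634,-.2565,-.409)
for z,h in((.12,.009),(.07,.03)):print([(pr([*well(q,(h*a,h*b)),z])-[200,130])*3 for a,b in [(1,1),(1,-1),(-1,-1),(-1,1)]])
cv2.imwrite("pics/w6.png",cv2.resize(w[130:330,200:440],None,fx=3,fy=3,interpolation=cv2.INTER_CUBIC))
move([.634,-.2565,.091],-.409-np.pi/2)
E
```

```text
[array([330. , 323.7]), array([422.1, 323.7]), array([421.2, 411.3]), array([330.9, 411.6])]
[array([243.9, 183.6]), array([504.9, 183.6]), array([498.3, 431.4]), array([250.2, 431.7])]
shift [-0.04   2.68   0.027] turn 0.008 | ee [ 0.6334 -0.255   0.1982] q6 1.579 t 14.1
```

View pics/w6.png

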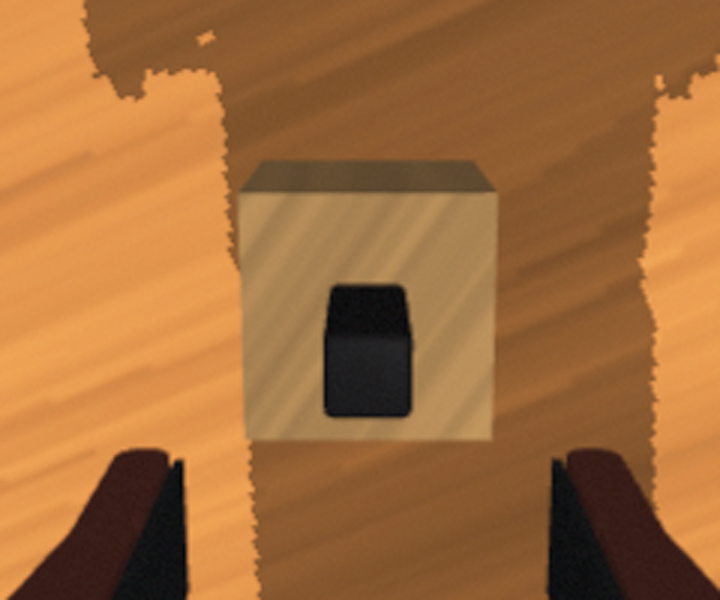

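The handle is square to the jaws, with its top at crop (324–412, 333–417). It is about 1.5 mm nearer the base than estimated, so I'll descend with that correction.

Emit:
play_rows(plan=[0,0.7,0.02,0,0,1.5,0.02,0,0,2.3,0.02,0,0,2.8,0.02,0,0,3.05,0.02,0,0,3.05,0.02,0,0,3.05,0.02,0])

```text
t: 14.8
ee_pos: [0.6333, -0.2553, 0.0772]
tool_rot: [-0.142, -0.692, 0.693, 0.144]
ft_force: [0.6, 0.4, 0.6]
grip_width: 0.0501
```

Emit:
play_rows(plan=[0,0,0,0,0,0,0,0,0,0,0,0,0,0,0,0,0,0,0,0,0,0,0,0,0,0,0,0,0,0,0,0], jaw=8, force=50)

```text
t: 15.6
ee_pos: [0.6335, -0.2555, 0.0776]
tool_rot: [-0.142, -0.692, 0.693, 0.144]
ft_force: [-0.9, -0.1, 4.6]
grip_width: 0.018
```

Emit:
play_rows(plan=[0,-0.5,0,0,0,-1.3,0,0,0,-2.1,0,0,0,-2.7,0,0,0,-2.7,0,0,0,-2.7,0,0])

```text
t: 16.2
ee_pos: [0.6335, -0.2554, 0.1851]
tool_rot: [-0.142, -0.692, 0.693, 0.144]
ft_force: [-0.2, -0.8, -1.9]
grip_width: 0.0178
```

```bash
python3 - <<'E'
from h import *
T=calibration("wrist")["world_from_camera"]; K=calibration("wrist")["intrinsics"]
w=capture("wrist")[:,:,::-1]
o=robot.get_obs(); r=R.from_quat(o["tool_rot"]).as_matrix(); e=o["ee_pos"]; print(o["grip_width"],o["ft_force"],r.round(4))
def pr(p):
    v=K@(T[:3,:3].T@(np.array(p)-T[:3,3]));return (v[:2]/v[2]).round(1)
for d in(-.044,.006,.071): print(d,(pr(e+r[:,1]*d)-[200,130])*3)
cv2.imwrite("pics/w7.png",cv2.resize(w[130:330,200:440],None,fx=3,fy=3,interpolation=cv2.INTER_CUBIC))
move([.603,.2097,.17],-.409-np.pi/2)
E
```

```text
0.017542212316179567 [ 0.29974712  0.51711137 -0.46125567] [[-9.183e-01 -4.300e-03 -3.960e-01]
 [ 3.960e-01  1.000e-03 -9.183e-01]
 [ 4.400e-03 -1.000e+00  8.000e-04]]
-0.044 [375.9 694.2]
0.006 [373.5 514.8]
0.071 [371.7 388.2]
shift [  5.286   0.367 -10.375] turn 0.013 | ee [ 0.6329 -0.2551  0.1841] q6 1.578 t 16.25
```

View pics/w7.png

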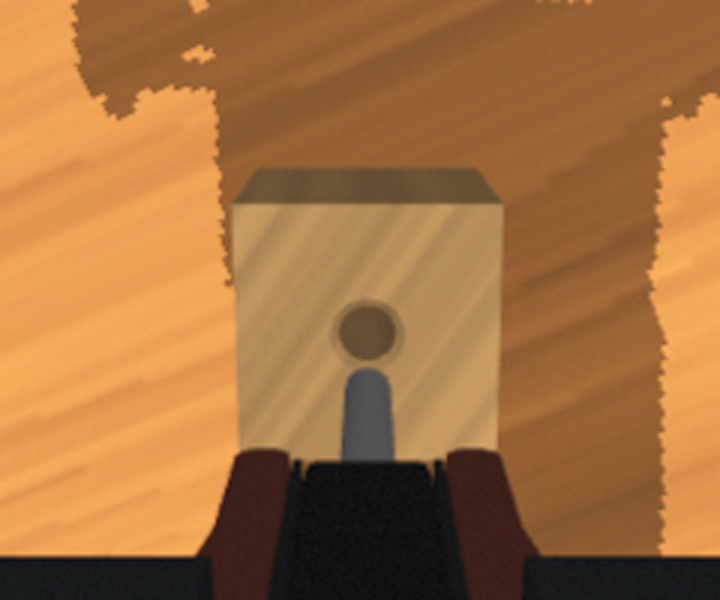

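The rod hangs straight: its tip centre is at crop ~(368,388), predicted (372,388). Moving over the well.

Emit:
play_rows(plan=[0.2,-0.1,-0.4,0,0.6,-0.2,-1.2,0,1.1,-0.2,-2.1,0,1.6,-0.2,-3.1,0,2.1,-0.2,-4.1,0,2.6,-0.2,-5.1,0,3.1,-0.2,-6.1,0,3.6,-0.2,-7.1,0,4.1,-0.2,-8.1,0,4.6,-0.2,-9.1,0,5.1,-0.1,-9.9,0,5.29,0,-10.37,0,5.29,0.3,-10.37,0,5.29,0.6,-10.37,0,5.29,0.6,-10.37,0,5.29,0.6,-10.37,0])

```text
t: 17.85
ee_pos: [0.6023, 0.2083, 0.1597]
tool_rot: [-0.141, -0.692, 0.693, 0.146]
ft_force: [0.4, -0.6, -0.9]
grip_width: 0.0178
```

```bash
python3 - <<'E'
from h import *
T=calibration("wrist")["world_from_camera"]; K=calibration("wrist")["intrinsics"]
w=capture("wrist")[:,:,::-1]
o=robot.get_obs(); r=R.from_quat(o["tool_rot"]).as_matrix(); e=o["ee_pos"]; print(o["grip_width"],o["ft_force"])
def pr(p):
    v=K@(T[:3,:3].T@(np.array(p)-T[:3,3]));return (v[:2]/v[2]).round(1)
print("tip",(pr(e+r[:,1]*.0726)-[200,130])*3,"well",(pr([.603,.2097,.066])-[200,130])*3)
cv2.imwrite("pics/w8.png",cv2.resize(w[130:330,200:440],None,fx=3,fy=3,interpolation=cv2.INTER_CUBIC))
move([.603,.2097,.096])
E
```

```text
0.017703593947832344 [-0.84792787 -0.01326952 -0.65241506]
tip [369.6 382.2] well [362.7 352.5]
shift [-1.00e-03  1.61e+00 -3.20e-02] turn 0 | ee [0.6028 0.2085 0.1604] q6 2.291 t 17.9
```

View pics/w8.png

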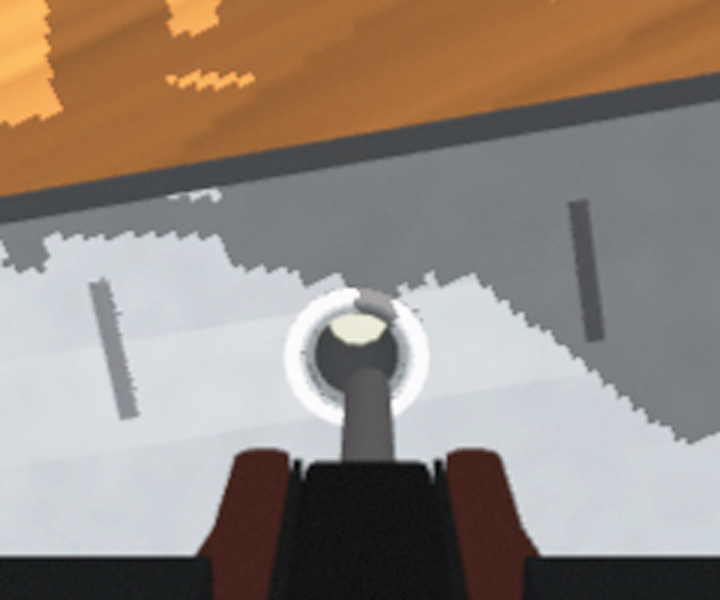

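The well mouth centre is at crop (357,355), within 1 mm of the estimate after bias. I'll insert the rod.

Emit:
play_rows(plan=[0.01,0.2,-0.03,0,0.01,0.4,-0.03,0,0.01,0.6,-0.03,0,0.01,0.8,-0.03,0,0.01,1.0,-0.03,0,0.01,1.2,-0.03,0,0.01,1.4,-0.03,0,0.01,1.5,-0.03,0,0.01,1.56,-0.03,0,0.01,1.62,-0.03,0,0.01,1.62,-0.03,0,0.01,1.62,-0.03,0])

```text
t: 19.1
ee_pos: [0.6025, 0.2098, 0.096]
tool_rot: [-0.142, -0.692, 0.692, 0.145]
ft_force: [-2.7, -1.5, 4.5]
grip_width: 0.0177
```

Emit:
play_rows(plan=[0,0.03,0,0,0,0.06,0,0,0,0.08,0,0,0,0.08,0,0,0,0.08,0,0])

```text
t: 19.6
ee_pos: [0.6028, 0.2099, 0.0943]
tool_rot: [0.142, 0.692, -0.692, -0.145]
ft_force: [-5.2, -2.2, 14.1]
grip_width: 0.0178
```

```bash
python3 - <<'E'
from h import *
from plant import ticket
for n in range(8):
    w=capture("top"); o=robot.get_obs()
print(np.round(o["ee_pos"],4),np.round(o["ft_force"],1),o["grip_width"],o["t"])
cv2.imwrite("pics/t9.png",cv2.resize(w[:,:,::-1][190:370,40:280],None,fx=3,fy=3,interpolation=cv2.INTER_CUBIC))
E
```

```text
[0.6028 0.2099 0.0944] [-4.7 -2.4 15.3] 0.01805487511783041 20.0
```

```bash
python3 - <<'E'
from plant import ticket
ticket.close_job()
E
```

```text
the job is handed in; nothing more can be done
```

I loaded the block and sleeve, then pressed the run button with the rod. The job was handed in at about 20 s with the rod still gripped and the button held down; no verdict was given.

- **Nests:** wrist pictures taken after each release showed both parts where a seated part should appear. The sleeve's top rim matched z = 0.104, and the block's flange lined up with its pocket.
- **Button:** at the end the TCP stood at z = 0.0944, which puts the rod tip about 44 mm below the mouth. That is the full travel of about 6 mm, worked out from the arm's height because the joint can't be read. The force was steady at about 15 N upwards, and the jaws were on the 18 mm handle with 50 N set.
- **Lateral force:** there was about 5 N sideways on the rod while pressing, so the tip may be rubbing the well wall or the button slightly.
- **Not checked:** the last overall picture could not be viewed because the 12-picture limit was reached. I have no final look at the nests, or at the can, wrench and piston. The planned paths stayed clear of those three, and I felt no unexpected contact.

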